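Put the citrus press back together

ROBOT

A 6-joint arm with a two-finger parallel gripper is mounted at the origin on a cart in front of the work surface, level with it; the furniture and walls round the work are solid. World frame = base frame: x ahead of the robot, y to its left, z up, the work surface at z = 0. Lengths are in m, angles in rad, forces in N, time in s.
With the tool pointing down it reaches from about 0.275 to 0.75 m from the base axis. Payload 10.2 kg.
Tool frame: the origin (TCP) lies at the very end of the fingers, on their centre line; the grasp point (between the pads) lies arm.grip_depth behind it (arm.grip_depth is the distance from the TCP to the grasp point, in m); z points along the fingers, y is the line along which they close (so a half turn about z gives the same grasp; the last joint's range is limited). The gripper opens to 88 mm and grips with 3 to 60 N. Pads are 18 mm wide; open, the fingers measure 123 mm over their backs; the gripper's body (75 mm by 187 mm) begins 45 mm behind the grasp point.
Start: joints at [1.011, 0.313, 1.498, -0, 1.331, -0.223], TCP at [0.174, 0.496, 0.239] pointing down, gripper open.
Joint ranges: [-2.94, 2.94], [-0.97, 2.17], [0.19, 2.56], [-1.23, 4.37], [0.02, 3.11], [-2.88, 2.88]. Speed limits (rad/s): [2.39, 2.39, 3.01, 3.14, 3.14, 3.14].

INTERFACE

Orientations are given as a unit quaternion [w, x, y, z].
In Python, from rig import arm gives the robot as it stands.
- The arm moves only by the shell command python3 -m inch 'ROWS' [FORCE]. ROWS is text: rows parted by semicolons, each of 7 numbers parted by spaces: the closure, from 0 (fully open) to 1 (shut), then the shift along the tool's x, y, z in mm, then the turn, a rotation vector about the tool's x, y, z in rad. A call has exactly 8 rows; each row shifts and turns the commanded pose from where the row before left it, along the tool's axes as they then stand; what a row does not reach is not made up. A row lasts 1/8 s, in which the tool goes at most 62.5 mm and 10.7 degrees, less where a joint would pass 70% of its speed; a pose out of reach is approached as far as the arm can. A call is refused whole if a number of a shift passes 62.5 or a number of a turn 0.188, either way. A call with a gripper value outside its range is refused whole. The fingers move at their own pace and stop on an object; FORCE is the grip in N (left out, the last holds). Time passes only in rows, so rows that do not move let the fingers close, or fill a call up. It gives the time, the measured TCP pose, the force, the opening and the grip force at its end, in the units of the state.
- arm.get_obs(): the state, without advancing time (a new reading comes with each control period).
- arm.grab_frame(name): name is "scene" or "top" or "wrist"; returns (picture, depth): 480x640x3 uint8, blue, green, red; 480x640 float32, m along the optical axis (not along the pixel's ray), 0 where there is no reading.
- arm.camera_info(name): a dict with "fx", "fy", "cx", "cy" (pixels), "R" (3x3) and "t" (3): a world point X has camera coordinates R X + t; the wrist camera has in their place "tool_from_camera" (4x4, takes a point from camera to tool coordinates, whose origin is the TCP and whose axes are the flange's). Camera axes: x right, y down, z forward; pixel columns grow to the right and rows downward; lengths in m; the calibration is good to about 2 mm. A picture is of the moment at which its call begins: read the wrist's pose just before it. camera_info takes no time and is no camera call.
- arm.close_job(): hands the job in; it is judged then, once.
The state is a dict: "time": time; "qpos": joint angles; "dq": joint speeds; "joint_torque": joint torques, N m; "ee_pos": TCP position; "ee_rot": TCP orientation; "wrist_force": force on the tool from outside, world axes, zero at the start; "wrist_torque": the same for the moment, N m; "width": finger opening in m; "finger_force": force on a finger pad.
Only numpy, scipy, OpenCV 4.12 (cv2) and the standard library are available. Lean on these libraries where they do the work, as an engineer would, in place of code of your own. Each camera call takes 0.05 s, during which the arm holds its last target. There are 200 camera calls.

TASK

The lever citrus press has been taken apart for washing. Set the lever back on the stand, its round eye down between the two ears and its dome in the cup, and push the hinge pin through ear, eye and ear from either side until its wooden handle meets the ear. Then swing the lever up and back until it leans on its stop, so that the press stands open for the first lemon, and leave the bowl where it is.

Things in the scene. Friction and masses are not known exactly. Their poses are not given: they have to be found in the camera images.
- press: immovable aluminium stand of the citrus press, bed 166x84 mm. Origin on the worktop under the hinge's middle; z up, y along the hinge axis, -x to the cup and the handle's side. Two upright ears, 36 mm wide and 10 mm thick, top 103 mm up, at y 13.5 to 23.5 and -23.5 to -13.5 mm, each with a 17 mm hole along y 85 mm up; between them a V throat that centres the lever's eye on the holes
- hinge (a point): point midway between the ears on the axis of their holes, 85 mm above the worktop; axes as press. A back plate at x 31 to 41 mm, 47 mm wide along y, top 104 mm above the worktop, is the stop on which the open lever leans
- cup (a point): middle of the stand's cup floor, 67 mm above the worktop, 75 mm from the hinge towards -x. Cup 75 mm wide outside, 66 mm inside, rim 87 mm above the worktop; a pouring lip runs to 152 mm from the hinge
- lever: loose 200 mm lever, 0.3 kg, lies level, dome down. Origin above the dome, level with the eye's centre, 18 mm above what it lies on; +x to the eye, -x to the handle, y along the eye's hole. Dome 52 mm wide, z -18 to 4 mm. Bar over it x -36 to 62 mm, 16 mm wide along y, z 4 to 26 mm; mass centre near x 14 mm. Set on the stand it lies level, x as the stand's, dome on the cup floor
- lever_eye (a point): centre of the lever's round eye, at x = 75 mm of the lever: 36 mm in diameter, 22 mm wide along y, with a 17 mm hole along y; axes as lever
- lever_grip (a point): point on the axis of the lever's round wooden handle (21 mm thick, from 40 to 107 mm behind the lever's origin), 150 mm from the eye along -x and 15 mm above it when level. Once pinned, the lever swings up freely, without spring or friction to speak of, and rests on the stop 12 degrees past upright
- pin: loose hinge pin, 132 mm long, 0.12 kg, lies level on its square handle, axis 12 mm up. Origin on its axis at the shoulder where handle and shaft meet; +x to the tip. Handle 24x24 mm, x -60 to 0 mm, wood with a steel collar; steel shaft 14 mm in diameter, x 0 to 72 mm, the last 12 mm tapering to 7 mm; mass centre near x -20 mm
- pin_mid (a point): point on the pin's axis 24 mm from the shoulder towards the tip; it lies at the hinge point when the pin is fully home, from either side
- pin_tip (a point): tip of the pin on its axis, 72 mm from the shoulder
- dip_bowl: white bowl, 115 mm wide and 56 mm high, standing in front of the press under its pouring lip; not to be moved. Origin under its middle

How it is judged:
By the outcome, as a careful person would: the job done as asked, in the order asked, and still so for the second after the job is handed in, with the robot touching nothing.
It also fails if it takes over 72 s, if anything falls off the work surface, if the arm or the gripper's body presses on something with over 40 N, if the wrist force passes 120 N, or if a joint passes its speed limit or range.

## Working session

There is one attempt and no reset: what is moved stays moved. The work goes in short steps, Python scripts to look and compute and a shell command to move; the robot and the scene stay as the last step left them, time stands still between calls to the robot, and variables do not carry over. Pictures are saved under pics/ and viewed, at most 10 in all, crops included, and the job is handed in when it is done.

```bash
ls; mkdir -p pics; python3 - <<'E'
from rig import arm
import cv2,numpy as np
print(arm.grip_depth, arm.get_obs())
for n in("scene","top"):
    p,d=arm.grab_frame(n); cv2.imwrite(f"pics/{n}0.png",p); np.save(f"pics/{n}0.npy",d)
    print(n,arm.camera_info(n), (d>0).mean())
E
```

```text
pics
0.0187 {'time': 0.0, 'qpos': array([ 1.01058598e+00,  3.13459527e-01,  1.49843378e+00,  8.55333857e-06,
        1.33102845e+00, -2.23409507e-01]), 'dq': array([ 4.62784459e-04,  8.63984614e-04, -6.11405303e-06, -9.07269167e-04,
        9.16949039e-04,  1.07330192e-03]), 'joint_torque': array([ 4.16445391e-04, -4.02213979e+01, -2.52266461e+01,  6.94715884e-02,
        3.52850812e-02, -1.18911566e-04]), 'ee_pos': array([0.17337305, 0.49527949, 0.23815745]), 'ee_rot': array([-2.57607224e-04,  1.67606579e-01,  9.85853738e-01, -6.12608918e-04]), 'wrist_force': array([-0.88641644, -0.47480755, -0.42595107]), 'wrist_torque': array([-0.00478019,  0.0285885 , -0.01598251]), 'finger_force': 0.0, 'width': 0.08823539249823635}
scene {'fx': 585.4166106530472, 'fy': 585.4166106530472, 'cx': 317.3676015515313, 'cy': 238.6514885422529, 'R': array([[ 0.67510357, -0.73757192,  0.01492765],
       [-0.32563088, -0.31608654, -0.89109698],
       [ 0.66196654,  0.59672185, -0.45356734]]), 't': array([-0.34407865,  0.21546915,  0.84712507])} 0.995859375
top {'fx': 444.9992589450095, 'fy': 444.9992589450095, 'cx': 314.7987708208473, 'cy': 237.8550862701407, 'R': array([[-0.02954383, -0.99903858, -0.03238941],
       [-0.99189893,  0.03330698, -0.12258527],
       [ 0.12354621,  0.02850539, -0.99192932]]), 't': array([0.01742736, 0.53361004, 0.98226233])} 0.9958138020833334
```

View pics/scene0.png

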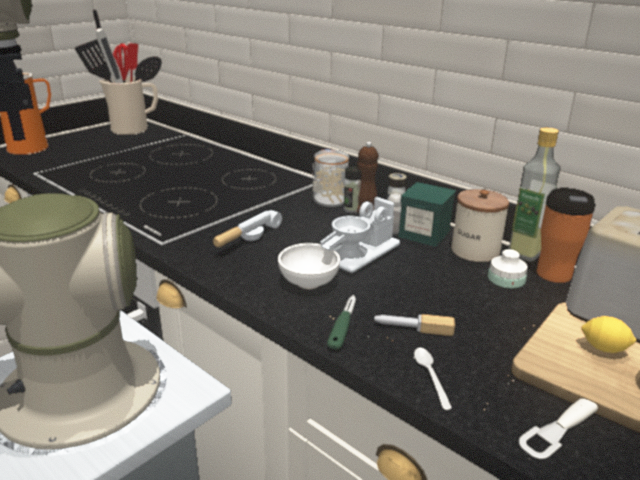

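View pics/top0.png

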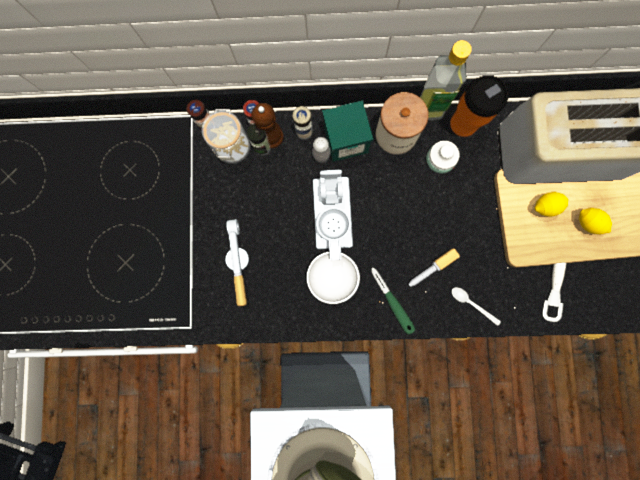

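The scene view shows the press at about (355,235), the lever left of it at (250,230), and the pin right of it at (415,323). In the top view the press is at (332,215) with the ears end at (331,185), the lever runs from its eye (233,225) to its handle end (240,303), the pin goes from its tip (411,285) to its handle (458,253), and the bowl is at (333,277).

```bash
cat > h.py <<'E'
import numpy as np,cv2
from rig import arm
from scipy.spatial.transform import Rotation as Ro
def cloud(ci,d,R,t):
    v,u=np.mgrid[:480,:640]
    c=np.stack([(u-ci['cx'])/ci['fx']*d,(v-ci['cy'])/ci['fy']*d,d],-1)
    return (c-t)@R          # R^T (c-t)
def tool():
    o=arm.get_obs();q=o['ee_rot'];return Ro.from_quat([q[1],q[2],q[3],q[0]]).as_matrix(),o['ee_pos']
def view(n):
    ci=arm.camera_info(n)
    if n=='wrist':
        R,p=tool();T=np.eye(4);T[:3,:3]=R;T[:3,3]=p
        M=np.linalg.inv(T@ci['tool_from_camera'])
    else:
        M=np.eye(4);M[:3,:3]=ci['R'];M[:3,3]=ci['t']
    pic,d=arm.grab_frame(n)
    return pic,d,cloud(ci,d,M[:3,:3],M[:3,3]),M,ci
def ray(px,M,ci,z):
    r=M[:3,:3].T@np.array([(px[0]-ci['cx'])/ci['fx'],(px[1]-ci['cy'])/ci['fy'],1]);o=-M[:3,:3].T@M[:3,3]
    return o+r*(z-o[2])/r[2]
def line(P):
    c=P.mean(0);w,v=np.linalg.eigh(np.cov((P-c).T));a=v[:,-1];s=(P-c)@a
    return c,a,s.min(),s.max()
E
cat > m1.py <<'E'
from h import *
for n in("top","scene"):
    pic,d,X,M,ci=view(n)
    hsv=cv2.cvtColor(pic,cv2.COLOR_BGR2HSV)
    wood=(hsv[...,0]>8)&(hsv[...,0]<28)&(hsv[...,1]>80)&(hsv[...,2]>100)&(d>0)
    bright=(hsv[...,2]>90)&(d>0)
    boxes={'top':dict(lever=(215,255,215,310),pin=(405,465,245,290),press=(310,356,165,252)),
           'scene':dict(lever=(205,290,205,250),pin=(370,460,310,338),press=(325,402,195,275))}[n]
    for k,(a,b,c,e) in boxes.items():
        m=np.zeros(d.shape,bool);m[c:e,a:b]=1
        for nm,mk in(('wood',wood),('all',bright&(X[...,2]>.006))):
            P=X[m&mk]
            if len(P)<15: continue
            C,ax,s0,s1=line(P[:,:2])
            print(n,k,nm,len(P),'c',C.round(4),'ang',np.degrees(np.arctan2(ax[1],ax[0])).round(1),'ends',(C+ax*s0).round(4),(C+ax*s1).round(4),'z pct',np.percentile(P[:,2],[5,50,95]).round(4))
    m=np.zeros(d.shape,bool);a,b,c,e=boxes['press'];m[c:e,a:b]=1
    for lo,hi in((.092,.115),(.08,.092),(.06,.072),(.004,.03)):
        P=X[m&(X[...,2]>lo)&(X[...,2]<hi)&bright]
        if len(P)>4:
            r=cv2.minAreaRect((P[:,:2]*1000).astype(np.float32));print(n,'press',lo,len(P),P.mean(0).round(4),np.round(r[0],1),np.round(r[1],1),round(r[2],1))
    cv2.imwrite(f'pics/{n}_crop.png',cv2.resize(pic[160:320,200:480] if n=='top' else pic[185:345,200:480],None,fx=2.8,fy=2.8,interpolation=cv2.INTER_CUBIC))
E
python3 m1.py
```

```text
top lever wood 294 c [0.4192 0.1729] ang -174.7 ends [0.4538 0.1761] [0.3864 0.1698] z pct [0.0007 0.0415 0.0456]
top lever all 992 c [0.488  0.1811] ang -173.3 ends [0.5856 0.1925] [0.3881 0.1693] z pct [0.0202 0.0395 0.0457]
top pin wood 279 c [ 0.4782 -0.2989] ang 120.5 ends [ 0.4951 -0.3276] [ 0.4641 -0.2749] z pct [0.0006 0.0239 0.0272]
top pin all 470 c [ 0.4617 -0.2746] ang 122.2 ends [ 0.4911 -0.3213] [ 0.4212 -0.2103] z pct [0.0142 0.0222 0.0265]
top press all 2713 c [ 0.5912 -0.0399] ang -178.6 ends [ 0.6785 -0.0378] [ 0.4979 -0.0422] z pct [0.0185 0.0677 0.1007]
top press 0.092 247 [ 0.6477 -0.039   0.1007] [645.2 -38.9] [57.  46.7] 3.3
top press 0.08 336 [ 0.5788 -0.0409  0.0858] [584.8 -36.7] [164.4  73.4] 9.4
top press 0.06 711 [ 0.5677 -0.0409  0.068 ] [582.  -41.1] [ 55.  166.2] 88.2
top press 0.004 980 [ 0.5949 -0.0388  0.0208] [595.5 -40.4] [165.7  84.5] 0.9
scene lever wood 296 c [0.4178 0.1717] ang -142.3 ends [0.5115 0.2442] [0.3931 0.1525] z pct [0.     0.0372 0.0435]
scene lever all 986 c [0.4841 0.1718] ang -171.7 ends [0.5888 0.1872] [0.3872 0.1576] z pct [0.0104 0.0329 0.0436]
scene pin wood 610 c [ 0.4744 -0.3028] ang 131.5 ends [ 0.4996 -0.3311] [ 0.4563 -0.2822] z pct [0.0015 0.0194 0.0248]
scene pin all 925 c [ 0.459  -0.2809] ang 121.1 ends [ 0.4868 -0.3269] [ 0.4189 -0.2144] z pct [0.0079 0.0177 0.0246]
scene press all 4309 c [ 0.6016 -0.0381] ang -151.7 ends [0.8688 0.1059] [ 0.4417 -0.1243] z pct [0.015  0.0502 0.0944]
scene press 0.092 264 [ 0.6464 -0.0441  0.0982] [666.3 -43.3] [ 50.8 109.8] 89.9
scene press 0.08 572 [ 0.6079 -0.0422  0.0849] [632.4 -36.3] [228.9  74.2] 6.3
scene press 0.06 528 [ 0.5785 -0.047   0.0675] [634.1 -36. ] [310.3  69.5] 10.0
scene press 0.004 1463 [ 0.6174 -0.0231  0.02  ] [678.7  21.1] [402.6 164.2] 41.8
```

View pics/top_crop.png

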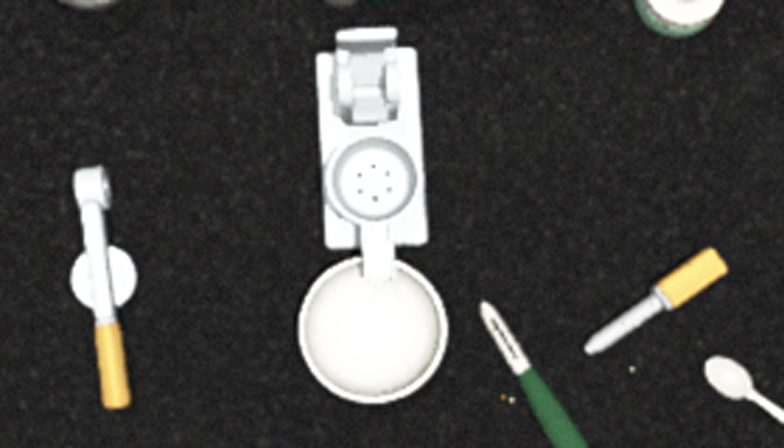

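```bash
python3 -m inch '0 -45 -22 0 0 0 0;0 -50 -24 0 0 0 0;0 -50 -24 0 0 0 0;0 -50 -24 0 0 0 0;0 -50 -24 0 0 0 0;0 -50 -24 0 0 0 0;0 -50 -24 0 0 0 0;0 -48 -23 0 0 0 0'; python3 -m inch '0 0 0 0 0 0 -0.15;0 0 0 0 0 0 -0.15;0 0 0 0 0 0 -0.15;0 0 0 0 0 0 0;0 0 0 0 0 0 0;0 0 0 0 0 0 0;0 0 0 0 0 0 0;0 0 0 0 0 0 0'
cat > m2.py <<'E'
from h import *
import sys
pic,d,X,M,ci=view('wrist');cv2.imwrite('pics/w_%s.png'%sys.argv[1],pic);np.save('pics/w.npy',X)
R,p=tool();print(p.round(4),R.round(3).tolist())
hsv=cv2.cvtColor(pic,cv2.COLOR_BGR2HSV)
P=X[(d>0)&(X[...,2]>.008)&(X[...,2]<.06)&(d>.1)]
print(len(P))
E
python3 m2.py a
```

```text
time: 1.2
ee_pos: [0.4831, 0.1857, 0.2387]
ee_rot: [-0.0, 0.168, 0.986, 0.0]
wrist_force: [1.5, 0.1, -0.2]
width: 0.0883
finger_force: 0.0
time: 2.2
ee_pos: [0.482, 0.1873, 0.2387]
ee_rot: [-0.0, -0.056, 0.998, -0.0]
wrist_force: [0.4, -0.6, -1.7]
width: 0.0878
finger_force: 0.0
[0.482  0.1873 0.2387] [[-0.994, -0.113, 0.0], [-0.113, 0.994, -0.0], [-0.0, -0.0, -1.0]]
30377
```

View pics/w_a.png

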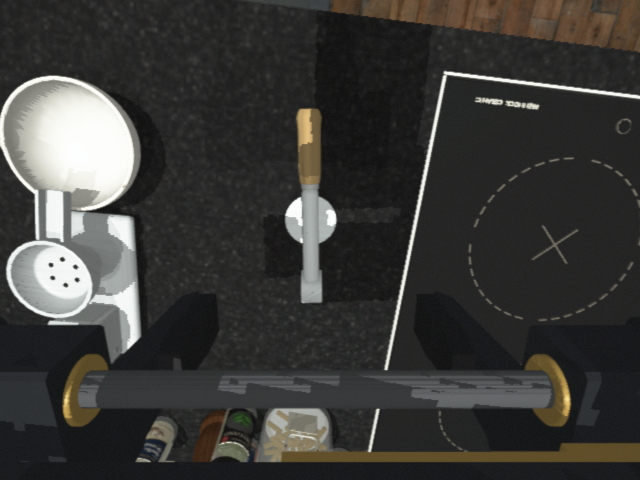

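The wrist view shows the lever from its handle end (309,110) to its eye (312,300), with the dome at (311,220). The press cup is at (52,277) and the bowl at (70,140).

```bash
cat > m3.py <<'E'
from h import *
X=np.load('pics/w.npy');pic=cv2.imread('pics/w_a.png')
hsv=cv2.cvtColor(pic,cv2.COLOR_BGR2HSV)
m=np.zeros((480,640),bool);m[100:310,280:345]=1
P=X[m&(X[...,2]>.027)&(X[...,2]<.06)]
C,a,s0,s1=line(P[:,:2]);a*=np.sign(a[0]);s=(P[:,:2]-C)@a;s0,s1=s.min(),s.max()
n=np.array([-a[1],a[0]]);t=(P[:,:2]-C)@n
print('len',s1-s0,'ang',np.degrees(np.arctan2(a[1],a[0])),'ends',C+a*s0,C+a*s1)
for lo in range(0,200,20):
    k=(s-s0>lo/1e3)&(s-s0<=(lo+20)/1e3)
    print(lo,k.sum(),'mid',((t[k].min()+t[k].max())/2*1e3).round(1),'w',(np.ptp(t[k])*1e3).round(1),'ztop',np.percentile(P[k,2],90).round(4))
o=C+a*(s0+s1)/2+a*.007;print('origin est',o,'grasp',o+a*.014)
D=X[m&(X[...,2]>.012)&(X[...,2]<.026)&(np.hypot(X[...,0]-o[0],X[...,1]-o[1])<.035)]
print('dome ring',cv2.minEnclosingCircle((D[:,:2]*1e3).astype(np.float32)))
E
python3 m3.py
```

```text
len 0.19571997941791575 ang 6.989641112420915 ends [0.38804438 0.17076576] [0.5823098 0.1945829]
0 555 mid -0.1 w 21.9 ztop 0.0441
20 510 mid -0.4 w 20.4 ztop 0.0439
40 474 mid -0.3 w 20.1 ztop 0.0437
60 374 mid 0.1 w 19.1 ztop 0.0438
80 347 mid -0.2 w 15.6 ztop 0.0447
100 313 mid -0.0 w 14.9 ztop 0.0447
120 301 mid -0.3 w 15.2 ztop 0.0445
140 283 mid -0.4 w 15.1 ztop 0.0446
160 306 mid -0.3 w 21.2 ztop 0.0433
180 211 mid -0.1 w 20.4 ztop 0.0361
origin est [0.49212507 0.18352616] grasp [0.50602102 0.18522982]
dome ring ((493.44476318359375, 183.6955108642578), 25.996477127075195)
```

```bash
python3 -m inch '0 -15 -5 20 0 0 -0.008;0 -10 0 40 0 0 0;0 0 0 40 0 0 0;0 0 0 40 0 0 0;0 0 0 40 0 0 0;0 0 0 20 0 0 0;0 0 0 10 0 0 0;0 0 0 4 0 0 0' 40;python3 -m inch '0 0 0 0 0 0 0;0 0 0 0 0 0 0;0.5 0 0 0 0 0 0;1 0 0 0 0 0 0;1 0 0 0 0 0 0;1 0 0 0 0 0 0;1 0 0 0 0 0 0;1 0 0 0 0 0 0'
```

```text
time: 3.25
ee_pos: [0.5075, 0.1852, 0.0248]
ee_rot: [0.0, -0.061, 0.998, 0.0]
wrist_force: [-0.7, -0.5, -0.0]
width: 0.088
finger_force: 0.0
time: 4.25
ee_pos: [0.5074, 0.1852, 0.0247]
ee_rot: [-0.0, -0.061, 0.998, -0.0]
wrist_force: [-0.4, -0.0, 0.3]
width: 0.03
finger_force: 0.0
```

```bash
python3 -m inch '1 0 0 0 0 0 0;1 0 0 0 0 0 0;1 0 0 0 0 0 0;1 0 0 0 0 0 0;1 0 0 -15 0 0 0;1 0 0 -40 0 0 0;1 0 0 -50 0 0 0;1 0 0 -45 0 0 0';python3 -m inch '1 0 0 0 0 0 0.06;1 0 0 0 0 0 0.044;1 0 0 0 0 0 0;1 0 0 0 0 0 0;1 0 0 0 0 0 0;1 0 0 0 0 0 0;1 0 0 0 0 0 0;1 0 0 0 0 0 0'
cat > m4.py <<'E'
from h import *
pic,d,X,M,ci=view('top')
m=np.zeros((480,640),bool);m[160:255,305:362]=1
hsv=cv2.cvtColor(pic,cv2.COLOR_BGR2HSV);br=(hsv[...,2]>90)&m&(d>0)
# bed
P=X[br&(X[...,2]>.012)&(X[...,2]<.03)&(X[...,1]>-.1)&(X[...,1]<.02)]
print('bed',cv2.minAreaRect((P[:,:2]*1e3).astype(np.float32)),np.median(P[:,2]))
P=X[br&(X[...,2]>.094)];P2=(P[:,:2]*1e3)
print('earplate x',P2[:,0].min(),P2[:,0].max(),'y',P2[:,1].min(),P2[:,1].max(),np.median(P[:,2]))
g=np.arange(600,700,4)
for a in g:
    k=(P2[:,0]>=a)&(P2[:,0]<a+4)
    if k.any(): print(a,k.sum(),np.round(np.sort(P2[k,1])[[0,-1]],1),end=' | ')
P=X[br&(X[...,2]>.075)&(X[...,2]<.092)&(X[...,0]<.61)&(X[...,0]>.525)]
print('\nrim',cv2.minEnclosingCircle((P[:,:2]*1e3).astype(np.float32)),np.median(P[:,2]))
P=X[br&(X[...,2]>.060)&(X[...,2]<.072)&(X[...,0]>.53)&(X[...,0]<.6)]
print('floor',P.mean(0),cv2.minEnclosingCircle((P[:,:2]*1e3).astype(np.float32)))
cv2.imwrite('pics/top1.png',cv2.resize(pic[160:320,200:380],None,fx=3.6,fy=3.6,interpolation=cv2.INTER_CUBIC))
E
python3 m4.py
```

```text
time: 5.25
ee_pos: [0.5071, 0.1852, 0.1772]
ee_rot: [0.0, -0.061, 0.998, 0.0]
wrist_force: [1.5, -0.5, -3.3]
width: 0.0157
finger_force: 39.9
time: 6.25
ee_pos: [0.5074, 0.1852, 0.1747]
ee_rot: [-0.0, -0.009, 1.0, 0.0]
wrist_force: [-0.1, -1.0, -4.0]
width: 0.0158
finger_force: 39.9
bed ((615.4550170898438, -40.00139617919922), (205.23731994628906, 84.10319519042969), 1.2181464433670044) 0.02089890019405445
earplate x 616.3219491541728 674.175545014265 y -63.057886822682 -15.899103165000184 0.10140500540718883
616 13 [-62.8 -17.4] | 620 20 [-62.8 -17.5] | 624 18 [-63.1 -17.7] | 628 17 [-63.  -17.8] | 632 15 [-61.1 -18. ] | 636 15 [-61.2 -15.9] | 640 16 [-61.5 -16. ] | 644 12 [-61.5 -16.1] | 648 4 [-59.6 -18.3] | 660 12 [-55.8 -18.8] | 664 50 [-60.2 -16.7] | 668 36 [-60.2 -16.9] | 672 9 [-56.1 -21.3] | 
rim ((566.5173950195312, -41.67906951904297), 44.25689697265625) 0.08462663264819237
floor [ 0.55927104 -0.04129101  0.06791459] ((558.7338256835938, -41.45412826538086), 28.94411849975586)
```

```bash
python3 -m inch '1 -6 -22 0 0 0 0;1 -9 -35 0 0 0 0;1 -9 -35 0 0 0 0;1 -9 -35 0 0 0 0;1 -9 -35 0 0 0 0;1 -9 -35 0 0 0 0;1 -6 -20 0 0 0 0;1 -4 -10 0 0 0 0.005';python3 -m inch '1 0 0 0 0 0 0;1 0 0 0 0 0 0;1 0 0 0 0 0 0;1 0 0 0 0 0 0;1 0 0 0 0 0 0;1 0 0 0 0 0 0;1 0 0 0 0 0 0;1 0 0 0 0 0 0'
python3 m2.py b
```

```text
time: 7.3
ee_pos: [0.5725, -0.0413, 0.1746]
ee_rot: [-0.0, -0.006, 1.0, 0.0]
wrist_force: [-1.1, 0.6, -2.7]
width: 0.0152
finger_force: 39.9
time: 8.3
ee_pos: [0.5722, -0.0408, 0.1747]
ee_rot: [-0.0, -0.006, 1.0, -0.0]
wrist_force: [0.4, -0.3, -3.2]
width: 0.0159
finger_force: 39.9
[ 0.5722 -0.0408  0.1747] [[-1.0, -0.012, -0.0], [-0.012, 1.0, 0.0], [0.0, 0.0, -1.0]]
21453
```

View pics/w_b.png

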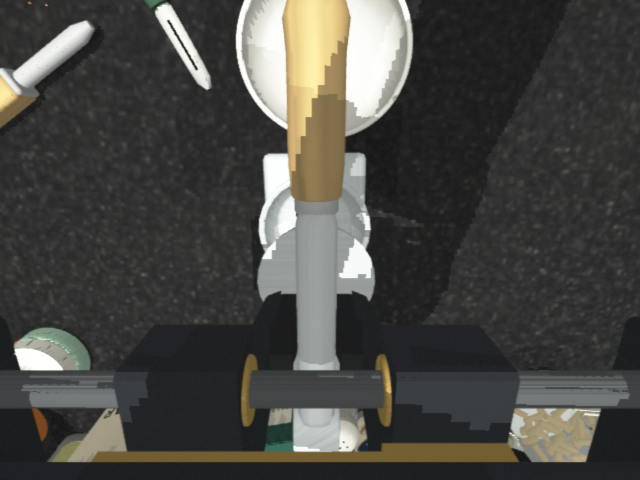

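The lever hangs along column 317 with its dome at (317,275). The cup rim shows at (260–371,225) and the bed's front corners at (264,155) and (366,155). The ears are hidden, so I measure the lever against the bed and cup in the same frame.

```bash
cat > m5.py <<'E'
from h import *
X=np.load('pics/w.npy')
def box(r0,r1,c0,c1):
    m=np.zeros((480,640),bool);m[r0:r1,c0:c1]=1;return m
z=X[...,2]
P=X[box(0,325,270,365)&(z>.165)&(z<.21)]
C,a,_,_=line(P[:,:2]);a*=np.sign(a[0]);s=(P[:,:2]-C)@a;n=np.array([-a[1],a[0]]);t=(P[:,:2]-C)@n
print('lever ang',np.degrees(np.arctan2(a[1],a[0])),'handle end',C+a*s.min(),'ztop',np.percentile(P[:,2],95))
for lo in range(0,160,20):
    k=(s-s.min()>lo/1e3)&(s-s.min()<=(lo+20)/1e3)
    if k.any():
        mid=(t[k].min()+t[k].max())/2;c=C+a*s[k].mean()+n*mid;print(lo,c.round(4),(np.ptp(t[k])*1e3).round(1),np.percentile(P[k,2],[50,95]).round(4))
D=X[box(200,300,240,390)&(z>.140)&(z<.178)];
print('dome pts',len(D),D[:,:2].min(0),D[:,:2].max(0),np.percentile(D[:,2],[5,50,95]))
B=X[box(140,260,240,390)&(z>.012)&(z<.03)&(X[...,0]>.5)]
print('bed',len(B),np.median(B[:,2]))
for x in np.arange(.508,.58,.006):
    k=abs(B[:,0]-x)<.003
    if k.sum()>3: print(round(x,3),B[k,1].min().round(4),B[k,1].max().round(4),end=' | ')
F=X[box(150,260,240,390)&(z>.076)&(z<.092)&(X[...,0]<.62)]
for x in np.arange(.52,.58,.006):
    k=abs(F[:,0]-x)<.003
    if k.sum()>3: print('\nrim',round(x,3),F[k,1].min().round(4),F[k,1].max().round(4),end='')
E
python3 m5.py
```

```text
lever ang 0.9785769872962257 handle end [ 0.4543004  -0.04171413] ztop 0.1946345919708665
0 [ 0.4648 -0.0415] 22.7 [0.1925 0.1946]
20 [ 0.4841 -0.0412] 21.1 [0.1922 0.1941]
40 [ 0.504  -0.0409] 21.1 [0.1921 0.1939]
60 [ 0.524  -0.0406] 19.3 [0.192  0.1945]
80 [ 0.5446 -0.0401] 41.4 [0.188  0.1945]
100 [ 0.5609 -0.0398] 42.2 [0.1899 0.1987]
dome pts 4078 [ 0.52706239 -0.06604893] [ 0.56715854 -0.01433307] [0.17101203 0.17213866 0.17342646]
bed 1662 0.020721348774521853
0.514 -0.0821 -0.0011 | 0.52 -0.0833 -0.0009 | 0.526 -0.0837 -0.0004 | 0.532 -0.0838 -0.0 | 0.538 -0.083 0.0003 | 0.544 -0.0835 -0.0005 | 0.55 -0.0834 0.0 | 
rim 0.526 -0.0631 -0.0189
rim 0.532 -0.0698 -0.013
rim 0.538 -0.074 -0.0087
rim 0.544 -0.0761 -0.0064
rim 0.55 -0.0776 -0.0054
rim 0.556 -0.0783 -0.0044
rim 0.562 -0.0778 -0.0048
rim 0.568 -0.0773 -0.0052
rim 0.574 -0.0754 -0.0727
```

```bash
cat > m6.py <<'E'
from h import *
from scipy.optimize import least_squares
X=np.load('pics/w.npy');z=X[...,2]
def fit(E,r):
    f=least_squares(lambda q:np.hypot(E[:,0]-q[0],E[:,1]-q[1])-q[2],[E[:,0].mean()+.02,-.041,r],loss='soft_l1',f_scale=.001)
    print(f.x.round(4),np.abs(f.fun).mean().round(4))
def edges(lo,hi,r0,r1,c0,c1,xmin):
    E=[]
    for v in range(r0,r1):
        k=[u for u in range(c0,c1) if lo<z[v,u]<hi and X[v,u,0]>xmin]
        if len(k)>3: E+= [X[v,k[0]],X[v,k[-1]]]
    return np.array(E)
fit(edges(.168,.178,228,290,240,390,.5),.026)   # dome upper edge
fit(edges(.081,.092,190,228,250,385,.525),.0375)
E
python3 m6.py
```

```text
[ 0.558  -0.0402  0.0256] 0.0001
[ 0.5573 -0.0413  0.0365] 0.0002
```

```bash
python3 -m inch '1 -0.5 -1.1 10 0 0 -0.004;1 0 0 18 0 0 0;1 0 0 18 0 0 0;1 0 0 12 0 0 0;1 0 0 6 0 0 0;1 0 0 4 0 0 0;1 0 0 0 0 0 0;1 0 0 0 0 0 0' 30;python3 -m inch '1 0 0 3 0 0 0;1 0 0 3 0 0 0;1 0 0 3 0 0 0;1 0 0 2 0 0 0;1 0 0 2 0 0 0;1 0 0 1 0 0 0;1 0 0 0 0 0 0;1 0 0 0 0 0 0'
```

```text
time: 9.35
ee_pos: [0.573, -0.0418, 0.1071]
ee_rot: [0.0, -0.008, 1.0, -0.0]
wrist_force: [-0.4, 0.0, -3.1]
width: 0.016
finger_force: 29.9
time: 10.35
ee_pos: [0.5728, -0.0419, 0.0928]
ee_rot: [0.0, -0.008, 1.0, -0.0]
wrist_force: [-0.2, -0.7, -3.0]
width: 0.0155
finger_force: 29.9
```

```bash
python3 -m inch '1 0 0 0.7 0 0 0;1 0 0 0.7 0 0 0;1 0 0 0 0 0 0;1 0 0 0 0 0 0;1 0 0 0 0 0 0;1 0 0 0 0 0 0;1 0 0 0 0 0 0;1 0 0 0 0 0 0'
```

```text
time: 11.35
ee_pos: [0.5728, -0.0419, 0.0918]
ee_rot: [0.0, -0.008, 1.0, -0.0]
wrist_force: [-5.4, -0.4, 5.5]
width: 0.0154
finger_force: 29.9
```

```bash
python3 -m inch '0.7 0 0 0 0 0 0;0.6 0 0 0 0 0 0;0.4 0 0 0 0 0 0;0.4 0 0 0 0 0 0;0.4 0 0 0 0 0 0;0.4 0 0 0 0 0 0;0.4 0 0 -20 0 0 0;0.4 0 0 -50 0 0 0';python3 -m inch '0.4 0 0 -60 0 0 0;0.4 0 -50 -30 0 0 0;0.4 10 -50 0 0 0 0;0.4 20 -50 0 0 0 0;0.4 20 -50 0 0 0 0;0.4 20 -20 0 0 0 0;0.4 0 0 0 0 0 0;0.4 0 0 0 0 0 0'
cat > m7.py <<'E'
from h import *
import sys
pic,d,X,M,ci=view('top')
z=X[...,2]
m=np.zeros((480,640),bool);m[150:300,315:350]=1
P=X[m&(z>.094)&(z<.125)];
print(cv2.minAreaRect((P[:,:2]*1e3).astype(np.float32)))
for x in np.arange(.45,.68,.01):
    k=abs(P[:,0]-x)<.005
    if k.sum()>3: print(round(x,3),k.sum(),P[k,1].min().round(4),P[k,1].max().round(4),np.percentile(P[k,2],[10,90]).round(4))
pin=np.zeros((480,640),bool);pin[240:295,400:470]=1
P=X[pin&(z>.008)&(z<.03)];C,a,s0,s1=line(P[:,:2]);print('pin',C,a,C+a*s0,C+a*s1,s1-s0)
cv2.imwrite('pics/top%s.png'%sys.argv[1],cv2.resize(pic[160:310,300:480],None,fx=4,fy=4,interpolation=cv2.INTER_CUBIC))
E
python3 m7.py 2
```

```text
time: 12.35
ee_pos: [0.5718, -0.0416, 0.1603]
ee_rot: [-0.002, -0.008, 1.0, 0.001]
wrist_force: [-0.0, 0.8, -0.1]
width: 0.0529
finger_force: 0.0
time: 13.35
ee_pos: [0.5068, -0.2622, 0.2514]
ee_rot: [0.0, -0.008, 1.0, 0.0]
wrist_force: [-0.4, -0.3, -0.2]
width: 0.0528
finger_force: 0.0
((563.7355346679688, -43.52031326293945), (221.5155029296875, 46.523529052734375), 3.3171141147613525)
0.45 9 -0.0523 -0.0355 [0.1041 0.1108]
0.46 50 -0.0526 -0.0335 [0.1054 0.1123]
0.47 50 -0.0531 -0.0338 [0.1049 0.1117]
0.48 47 -0.0533 -0.0323 [0.1039 0.1107]
0.49 42 -0.0515 -0.0324 [0.1045 0.1108]
0.5 50 -0.052 -0.0327 [0.1045 0.1117]
0.51 46 -0.0523 -0.0331 [0.1046 0.1109]
0.52 39 -0.0504 -0.0334 [0.1034 0.1097]
0.53 35 -0.0487 -0.0339 [0.1072 0.1122]
0.54 39 -0.0534 -0.0341 [0.1056 0.112 ]
0.55 38 -0.0495 -0.0344 [0.1074 0.1128]
0.56 32 -0.0477 -0.0347 [0.1085 0.1124]
0.57 34 -0.0481 -0.0332 [0.1079 0.1132]
0.58 38 -0.0484 -0.0333 [0.1071 0.1129]
0.59 35 -0.0488 -0.0336 [0.1068 0.1131]
0.6 34 -0.047 -0.034 [0.1089 0.1127]
0.61 31 -0.0473 -0.0343 [0.1091 0.1132]
0.62 78 -0.0629 -0.0172 [0.0949 0.1088]
0.63 88 -0.063 -0.0178 [0.101  0.1047]
0.64 82 -0.0614 -0.0159 [0.0985 0.1046]
0.65 30 -0.0617 -0.0161 [0.0946 0.0997]
0.66 29 -0.0579 -0.0167 [0.0962 0.1046]
0.67 75 -0.0603 -0.0168 [0.1005 0.1052]
pin [ 0.43129552 -0.21720704] [-0.7177324   0.69631904] [ 0.44374539 -0.22928547] [ 0.42255292 -0.20872527] 0.029526986136693766
```

View pics/top2.png

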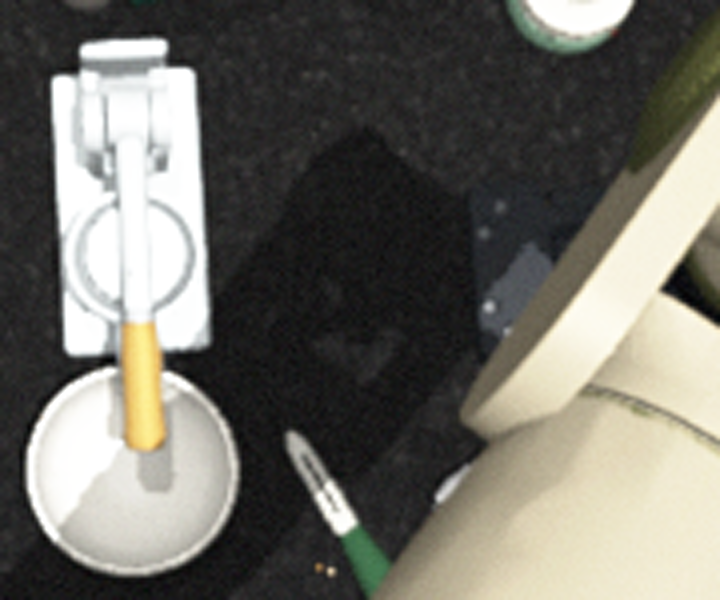

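The lever lies seated and level, with its eye between the ears at (125,115) and its handle at (143,390). Next I measure the pin with the wrist camera.

```bash
python3 m2.py c; cat > m8.py <<'E'
from h import *
X=np.load('pics/w.npy');pic=cv2.imread('pics/w_c.png');z=X[...,2]
hsv=cv2.cvtColor(pic,cv2.COLOR_BGR2HSV)
m=((z>.008)&(z<.032)&(np.hypot(X[...,0]-.458,X[...,1]+.272)<.085)).astype(np.uint8)
n,l,st,c=cv2.connectedComponentsWithStats(m)
for i in range(1,n):
    if st[i,4]<150: continue
    P=X[l==i];C,a,_,_=line(P[:,:2]);s=(P[:,:2]-C)@a;nn=np.array([-a[1],a[0]]);t=(P[:,:2]-C)@nn
    print(st[i],c[i].round(),'len',np.ptp(s).round(4),'ang',np.degrees(np.arctan2(a[1],a[0])).round(2),(C+a*s.min()).round(4),(C+a*s.max()).round(4),'zmax',np.percentile(P[:,2],95))
    for q in np.arange(0,np.ptp(s),.012):
        k=(s-s.min()>=q)&(s-s.min()<q+.012);mid=(t[k].min()+t[k].max())/2
        print(q.round(3),(C+a*s[k].mean()+nn*mid).round(4),(np.ptp(t[k])*1e3).round(1),np.percentile(P[k,2],90).round(4))
E
python3 m8.py
```

```text
[ 0.507  -0.262   0.2514] [[-1.0, -0.018, 0.0], [-0.018, 1.0, 0.0], [-0.0, 0.0, -1.0]]
54585
[ 255  120  116   81 2337] [306. 163.] len 0.1316 ang 123.0 [ 0.4931 -0.3207] [ 0.4214 -0.2103] zmax 0.024929491902111724
0.0 [ 0.4899 -0.315 ] 24.1 0.0248
0.012 [ 0.4836 -0.3054] 24.0 0.0249
0.024 [ 0.4771 -0.2953] 23.9 0.0249
0.036 [ 0.4705 -0.2852] 24.0 0.025
0.048 [ 0.4639 -0.2753] 23.8 0.0244
0.06 [ 0.4575 -0.2651] 13.9 0.0195
0.072 [ 0.4508 -0.2551] 13.7 0.0194
0.084 [ 0.4443 -0.245 ] 13.7 0.0194
0.096 [ 0.4378 -0.235 ] 13.9 0.0197
0.108 [ 0.4312 -0.225 ] 13.8 0.0194
0.12 [ 0.4249 -0.2157] 11.9 0.0186
```

View pics/w_c.png

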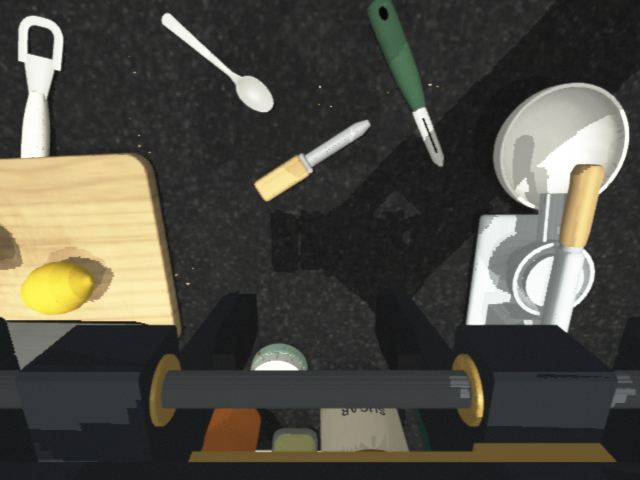

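The pin runs from its handle end (262,192) to its tip (367,124). The spoon head at (255,93) is about 3 cm clear of where the finger will go.

```bash
python3 -c "
from rig import arm;print(arm.get_obs()['qpos'].round(3))"; python3 -m inch '0.4 20 -15 30 0 0 0;0.4 15.1 -11.3 50 0 0 0;0.4 0 0 20 0 0 0.1687;0.4 0 0 0 0 0 0.1687;0.4 0 0 0 0 0 0.1687;0.4 0 0 0 0 0 0.1687;0.4 0 0 0 0 0 0.1687;0.4 0 0 0 0 0 0.1687';python3 -m inch '0.4 0 0 0 0 0 0;0.4 0 0 30 0 0 0;0.4 0 0 40 0 0 0;0.4 0 0 30 0 0 0;0.4 0 0 0 0 0 0;0.4 0 0 0 0 0 0;0.4 0 0 0 0 0 0;0.4 0 0 0 0 0 0';python3 -c "
from h import *
R,p=tool();print(R.round(4).tolist(),p, arm.get_obs()['qpos'].round(3));d=np.array([.4724,-.2889,.003])-p;print((R.T@d*1e3).round(1),'yaw y',np.degrees(np.arctan2(R[1,1],R[0,1])))"
```

```text
[-0.682  0.406  1.334  0.     1.402 -2.271]
time: 14.45
ee_pos: [0.4723, -0.289, 0.1513]
ee_rot: [0.0, 0.479, 0.878, 0.0]
wrist_force: [-0.2, -0.3, 0.1]
width: 0.0528
finger_force: 0.0
time: 15.45
ee_pos: [0.472, -0.29, 0.0522]
ee_rot: [0.001, 0.477, 0.879, -0.0]
wrist_force: [-0.2, 0.1, -0.9]
width: 0.0528
finger_force: 0.0
[[-0.5441, 0.839, 0.001], [0.839, 0.5441, -0.001], [-0.0014, 0.0003, -1.0]] [ 0.47197377 -0.29002689  0.05217636] [-0.763  0.588  1.614 -0.     0.937 -1.338]
[ 0.8  1.  49.2] yaw y 32.96058113420471
```

```bash
python3 -m inch '0.4 0.8 1 15 0 0 0;0.4 0 0 15 0 0 0;0.4 0 0 13 0 0 0;0.4 0 0 6 0 0 0;0.5 0 0 0 0 0 0;0.7 0 0 0 0 0 0;1 0 0 0 0 0 0;1 0 0 0 0 0 0' 50;python3 -m inch '1 0 0 0 0 0 0;1 0 0 0 0 0 0;1 0 0 0 0 0 0;1 0 0 0 0 0 0;1 0 0 -20 0 0 0;1 0 0 -40 0 0 0;1 0 0 -31 0 0 0;1 0 0 0 0 0 0'
```

```text
time: 16.45
ee_pos: [0.4723, -0.2887, 0.0027]
ee_rot: [0.0, 0.478, 0.879, -0.0]
wrist_force: [-0.3, 0.8, 2.0]
width: 0.0235
finger_force: 50.0
time: 17.45
ee_pos: [0.4727, -0.2891, 0.0947]
ee_rot: [0.002, 0.478, 0.879, -0.0]
wrist_force: [-0.8, -0.3, -2.3]
width: 0.0238
finger_force: 50.0
```

```bash
python3 -m inch '1 0 0 -10 0 0 0.139;1 0 0 -10 0 0 0.139;1 0 0 0 0 0 0.139;1 0 0 0 0 0 0.138;1 0 0 0 0 0 0;1 10 20 0 0 0 0;1 20 35 0 0 0 0;1 20 35 0 0 0 0';python3 -m inch '1 20 35 0 0 0 0;1 20 30 0 0 0 0;1 10.6 11.4 10 0 0 0;1 0 0 10 0 0 0;1 0 0 0 0 0 0;1 0 0 0 0 0 0;1 0 0 0 0 0 0;1 0 0 0 0 0 0'
cat > m9.py <<'E'
from h import *
R,p=tool();print('tcp',p.round(4),'yaw x',np.degrees(np.arctan2(R[1,0],R[0,0])).round(2), 'tip pred',(p+R@[.094,0,-.0093]).round(4),arm.get_obs()['qpos'].round(2))
for n in('scene','top','wrist'):
    pic,d,X,M,ci=view(n);z=X[...,2]
    e=p+R@np.array([.094,0,-.0093])
    # shaft points ahead of the fingers
    rel=(X-p)@R
    k=(d>0)&(rel[...,0]>.024)&(rel[...,0]<.1)&(abs(rel[...,1])<.014)&(abs(rel[...,2]+.009)<.016)
    P=X[k]
    print(n,len(P))
    if len(P)>20:
        r=rel[k]
        for q in np.arange(.024,.1,.012):
            j=(r[:,0]>=q)&(r[:,0]<q+.012)
            if j.sum()>4: print(' ',q.round(3),j.sum(),'y',((r[j,1].min()+r[j,1].max())/2*1e3).round(1),(np.ptp(r[j,1])*1e3).round(1),'top z',np.percentile(P[j,2],95).round(4))
        print(' tip x max',r[:,0].max().round(4))
    cv2.imwrite(f'pics/p_{n}.png',pic)
E
python3 m9.py
```

```text
time: 18.45
ee_pos: [0.5617, -0.2361, 0.1121]
ee_rot: [-0.001, 0.699, 0.715, -0.0]
wrist_force: [-0.0, -0.1, -1.2]
width: 0.0235
finger_force: 50.0
time: 19.45
ee_pos: [0.6364, -0.185, 0.0937]
ee_rot: [0.0, 0.7, 0.714, 0.0]
wrist_force: [-0.3, -0.2, -1.4]
width: 0.0238
finger_force: 50.0
tcp [ 0.6364 -0.185   0.0937] yaw x 91.12 tip pred [ 0.6346 -0.091   0.1029] [-0.46  0.74  1.2  -0.    1.19 -0.48]
scene 202
  0.024 38 y -5.0 11.7 top z 0.1105
  0.036 42 y -3.0 13.0 top z 0.1099
  0.048 39 y -3.7 11.8 top z 0.1096
  0.06 38 y -3.1 13.5 top z 0.1102
  0.072 34 y -2.7 13.6 top z 0.1102
  0.084 11 y -4.3 5.6 top z 0.1076
 tip x max 0.09
top 31
  0.072 13 y -0.5 9.6 top z 0.1108
  0.084 18 y -1.2 9.0 top z 0.1107
 tip x max 0.0922
wrist 6797
  0.024 1019 y -0.4 14.0 top z 0.1104
  0.036 1105 y -0.5 14.0 top z 0.1104
  0.048 1202 y -0.6 13.7 top z 0.1105
  0.06 1301 y -0.5 14.1 top z 0.1104
  0.072 1406 y -0.6 13.7 top z 0.1104
  0.084 764 y -0.6 11.9 top z 0.1091
 tip x max 0.0932
```

View pics/p_wrist.png

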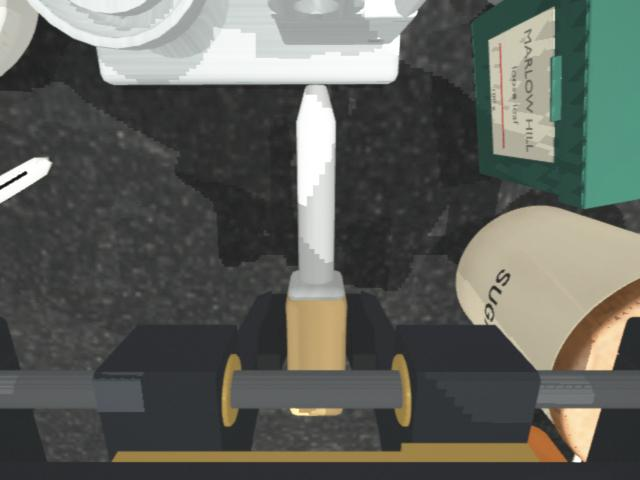

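The pin lies straight along column 316 with its tip at (317,88). The ear's face is at rows 0–40 about column 320, and the sugar jar stands close on the right at (560,330). I check the jar's clearance and the ear's centre.

```bash
cat > m10.py <<'E'
from h import *
for n in('top','wrist'):
    pic,d,X,M,ci=view(n);z=X[...,2]
    R,p=tool()
    if n=='wrist':
        k=(X[...,1]>-.07)&(X[...,1]<-.045)&(z>.03)&(z<.12)&(abs(X[...,0]-.634)<.045);k&=np.mgrid[:480,:640][0]<60
        P=X[k];print(len(P))
        for lo in np.arange(.03,.12,.006):
            j=(P[:,2]>=lo)&(P[:,2]<lo+.006)
            if j.sum()>5: print(lo.round(3),j.sum(),P[j].min(0).round(4),P[j].max(0).round(4),'xmid',((P[j,0].min()+P[j,0].max())/2).round(4))
    else:
        for nm,(x0,x1,y0,y1) in dict(jar=(.69,.86,-.27,-.12),box=(.69,.9,-.11,.02)).items():
            P=X[(d>0)&(X[...,0]>x0)&(X[...,0]<x1)&(X[...,1]>y0)&(X[...,1]<y1)&(z>.03)&(z<.25)]
            print(n,nm,len(P),P.min(0).round(3),P.max(0).round(3))
            for zz in(.06,.1,.12,.14,.16):
                Q=P[P[:,2]>zz]
                if len(Q):print('  above',zz,'x min',Q[:,0].min().round(3),'y',Q[:,1].min().round(3),Q[:,1].max().round(3))
E
python3 m10.py
```

```text
top jar 1866 [ 0.692 -0.27   0.03 ] [ 0.86 -0.12  0.25]
  above 0.06 x min 0.692 y -0.27 -0.12
  above 0.1 x min 0.692 y -0.27 -0.12
  above 0.12 x min 0.692 y -0.27 -0.151
  above 0.14 x min 0.692 y -0.27 -0.164
  above 0.16 x min 0.692 y -0.27 -0.164
top box 5878 [ 0.719 -0.11   0.03 ] [0.883 0.02  0.25 ]
  above 0.06 x min 0.72 y -0.11 0.02
  above 0.1 x min 0.721 y -0.11 0.02
  above 0.12 x min 0.876 y -0.11 0.02
  above 0.14 x min 0.876 y -0.11 0.02
  above 0.16 x min 0.876 y -0.11 0.02
5670
0.03 296 [ 0.6157 -0.0641  0.03  ] [ 0.6737 -0.0618  0.036 ] xmid 0.6447
0.036 364 [ 0.6164 -0.064   0.036 ] [ 0.6732 -0.0619  0.042 ] xmid 0.6448
0.042 371 [ 0.6164 -0.0642  0.042 ] [ 0.6736 -0.0618  0.048 ] xmid 0.645
0.048 413 [ 0.6165 -0.0641  0.048 ] [ 0.6737 -0.0618  0.054 ] xmid 0.6451
0.054 449 [ 0.6159 -0.0641  0.054 ] [ 0.6734 -0.062   0.06  ] xmid 0.6446
0.06 525 [ 0.6162 -0.0642  0.06  ] [ 0.6738 -0.0617  0.066 ] xmid 0.645
0.066 630 [ 0.616  -0.0641  0.066 ] [ 0.674  -0.0566  0.072 ] xmid 0.645
0.072 1388 [ 0.589 -0.064  0.072] [ 0.6734 -0.0569  0.078 ] xmid 0.6312
0.078 627 [ 0.589  -0.0641  0.078 ] [ 0.6729 -0.0586  0.084 ] xmid 0.631
0.084 384 [ 0.589  -0.0643  0.084 ] [ 0.6729 -0.0602  0.09  ] xmid 0.631
0.09 223 [ 0.6168 -0.0642  0.09  ] [ 0.6721 -0.0617  0.095 ] xmid 0.6444
```

```bash
python3 - <<'E'
from h import *
ci=arm.camera_info('top');X=cloud(ci,np.load('pics/top0.npy'),ci['R'],ci['t']);z=X[...,2]
P=X[(X[...,0]>.66)&(X[...,0]<.86)&(X[...,1]>-.27)&(X[...,1]<-.12)&(z>.02)&(z<.25)]
for lo in np.arange(.02,.25,.02):
    Q=P[(P[:,2]>=lo)&(P[:,2]<lo+.02)]
    if len(Q)>3: print(lo.round(2),len(Q),Q.min(0).round(3),Q.max(0).round(3))
# hole on the ear seen by wrist, through-depth points
pic,d,X,M,ci=view('wrist');z=X[...,2]
k=(X[...,1]>-.0605)&(X[...,1]<-.04)&(z>.05)&(z<.1)&(abs(X[...,0]-.634)<.012)&(np.mgrid[:480,:640][0]<60)
P=X[k];print(len(P));v,u=np.nonzero(k);print(u.min(),u.max(),v.min(),v.max())
for uu in (u.min(),u.max()):
    vv=int(np.median(v[u==uu]));r=M[:3,:3].T@np.array([(uu-ci['cx'])/ci['fx'],(vv-ci['cy'])/ci['fy'],1]);o=-M[:3,:3].T@M[:3,3];print(o+r*(-.0635-o[1])/r[1])
vv=v.max();uu=int(np.median(u[v==vv]));r=M[:3,:3].T@np.array([(uu-ci['cx'])/ci['fx'],(vv-ci['cy'])/ci['fy'],1]);print('low edge',o+r*(-.0635-o[1])/r[1])
E
```

```text
0.02 134 [ 0.717 -0.27   0.02 ] [ 0.859 -0.121  0.04 ]
0.04 151 [ 0.734 -0.27   0.04 ] [ 0.86  -0.121  0.06 ]
0.06 187 [ 0.734 -0.27   0.06 ] [ 0.86  -0.122  0.08 ]
0.08 265 [ 0.734 -0.269  0.08 ] [ 0.86 -0.12  0.1 ]
0.1 486 [ 0.733 -0.27   0.1  ] [ 0.86 -0.12  0.12]
0.12 1516 [ 0.734 -0.27   0.12 ] [ 0.86  -0.151  0.14 ]
0.14 84 [ 0.782 -0.269  0.14 ] [ 0.859 -0.2    0.16 ]
0.16 83 [ 0.815 -0.27   0.16 ] [ 0.859 -0.253  0.179]
0.18 151 [ 0.815 -0.27   0.18 ] [ 0.86  -0.254  0.2  ]
0.2 133 [ 0.821 -0.27   0.2  ] [ 0.86  -0.257  0.22 ]
0.22 20 [ 0.838 -0.27   0.221] [ 0.848 -0.267  0.24 ]
0.24 16 [ 0.834 -0.27   0.241] [ 0.85  -0.267  0.25 ]
172
298 337 0 5
[ 0.62705293 -0.0635      0.09079062]
[ 0.64079549 -0.0635      0.09179268]
low edge [ 0.63377916 -0.0635      0.08798775]
```

```bash
python3 -m inch '1 8 0 0 0 0 0;1 12 0 0 0 0 0;1 2 0 0 0 0 0;1 0 0 8 0 0 0;1 0 0 8 0 0 0;1 0 0 2 0 0 0;1 0 0 0 0 0 0;1 0 0 0 0 0 0' 50; python3 m9.py | sed -n '1p;/wrist/,$p'
```

```text
time: 20.75
ee_pos: [0.6361, -0.1629, 0.0755]
ee_rot: [0.0, 0.7, 0.714, 0.0]
wrist_force: [0.5, -0.6, -0.8]
width: 0.0235
finger_force: 50.0
tcp [ 0.6361 -0.1629  0.0755] yaw x 91.13 tip pred [ 0.6343 -0.0689  0.0848] [-0.43  0.75  1.24 -0.    1.15 -0.45]
wrist 7818
  0.024 1014 y -0.4 13.9 top z 0.0925
  0.036 1116 y -0.5 14.0 top z 0.0926
  0.048 1201 y -0.6 13.7 top z 0.0925
  0.06 1300 y -0.6 14.0 top z 0.0925
  0.072 1403 y -0.6 13.7 top z 0.0926
  0.084 756 y -0.7 11.9 top z 0.091
  0.096 1028 y -0.0 28.0 top z 0.0998
 tip x max 0.1
```

```bash
python3 -m inch '1 4 0 0 0 0 0;1 4 0 0 0 0 0;1 4 0 0 0 0 0;1 4 0 0 0 0 0;1 4 0 0 0 0 0;1 4 0 0 0 0 0;1 0 0 0 0 0 0;1 0 0 0 0 0 0'
```

```text
time: 21.9
ee_pos: [0.6356, -0.1388, 0.0753]
ee_rot: [0.0, 0.7, 0.714, -0.0]
wrist_force: [-0.3, 0.5, -1.9]
width: 0.0237
finger_force: 50.0
```

```bash
python3 -m inch '1 4 0 0 0 0 0;1 4 0 0 0 0 0;1 4 0 0 0 0 0;1 4 0 0 0 0 0;1 0 0 0 0 0 0;1 0 0 0 0 0 0;1 0 0 0 0 0 0;1 0 0 0 0 0 0'
```

```text
time: 22.9
ee_pos: [0.6352, -0.1228, 0.0753]
ee_rot: [-0.0, 0.7, 0.714, -0.0]
wrist_force: [-0.3, -0.5, -1.1]
width: 0.0237
finger_force: 50.0
```

```bash
python3 -m inch '1 5 0 0 0 0 0;1 5 0 0 0 0 0;1 5 0 0 0 0 0;1 5 0 0 0 0 0;1 5 0 0 0 0 0;1 5 0 0 0 0 0;1 0 0 0 0 0 0;1 0 0 0 0 0 0'
```

```text
time: 23.9
ee_pos: [0.6346, -0.0928, 0.0753]
ee_rot: [0.0, 0.7, 0.714, -0.0]
wrist_force: [-1.2, 0.7, -1.1]
width: 0.0234
finger_force: 50.0
```

```bash
python3 -m inch '1 2 0 0 0 0 0;1 1 0 0 0 0 0;1 1 0 0 0 0 0;1 1 0 0 0 0 0;1 1 0 0 0 0 0;1 0.5 0 0 0 0 0;1 0 0 0 0 0 0;1 0 0 0 0 0 0'
```

```text
time: 24.9
ee_pos: [0.6345, -0.0863, 0.0753]
ee_rot: [0.0, 0.7, 0.714, -0.0]
wrist_force: [0.3, -0.2, -1.6]
width: 0.0236
finger_force: 50.0
```

```bash
python3 -m inch '1 0.7 0 0 0 0 0;1 0.7 0 0 0 0 0;1 0.7 0 0 0 0 0;1 0 0 0 0 0 0;1 0 0 0 0 0 0;1 0 0 0 0 0 0;1 0 0 0 0 0 0;1 0 0 0 0 0 0'
```

```text
time: 25.9
ee_pos: [0.6345, -0.0845, 0.0753]
ee_rot: [0.0, 0.7, 0.714, -0.0]
wrist_force: [0.3, -5.1, -1.7]
width: 0.0234
finger_force: 50.0
```

```bash
python3 -m inch '1 0.6 0 0 0 0 0;1 0 0 0 0 0 0;1 0 0 0 0 0 0;1 0 0 0 0 0 0;1 0 0 0 0 0 0;1 0 0 0 0 0 0;1 0 0 0 0 0 0;1 0 0 0 0 0 0'; python3 -m inch '0.7 0 0 0 0 0 0;0.5 0 0 0 0 0 0;0.5 0 0 0 0 0 0;0.5 0 0 0 0 0 0;0.5 0 0 0 0 0 0;0.5 0 0 0 0 0 0;0.5 0 0 -15 0 0 0;0.5 0 0 -40 0 0 0';python3 -m inch '0.5 0 0 -50 0 0 0;0.5 -30 0 -40 0 0 0;0.5 -40 0 0 0 0 0;0.5 -40 -20 0 0 0 0;0.5 -40 -50 0 0 0 0;0.5 0 -50 0 0 0 0;0.5 0 0 0 0 0 0;0.5 0 0 0 0 0 0'
python3 m2.py d; python3 - <<'E'
from h import *
print(arm.get_obs()['qpos'].round(2))
for n in('scene','wrist','top'):
    pic,d,X,M,ci=view(n);z=X[...,2]
    k=(X[...,1]<-.066)&(X[...,1]>-.15)&(abs(X[...,0]-.634)<.03)&(z>.06)&(z<.11)
    P=X[k];j=(X[...,1]>-.014)&(X[...,1]<.03)&(abs(X[...,0]-.634)<.02)&(z>.07)&(z<.1);Q=X[j]
    print(n,len(P),P.min(0).round(4) if len(P) else '',P.max(0).round(4) if len(P) else '','tip',len(Q),Q[:,1].max().round(4) if len(Q) else '')
    cv2.imwrite(f'pics/q_{n}.png',pic if n=='wrist' else cv2.resize(pic[170:290,290:430],None,fx=5,fy=5,interpolation=cv2.INTER_CUBIC))
E
```

```text
time: 26.9
ee_pos: [0.6345, -0.0845, 0.0754]
ee_rot: [0.001, 0.7, 0.714, -0.0]
wrist_force: [0.2, -8.7, -1.8]
width: 0.0234
finger_force: 50.0
time: 27.9
ee_pos: [0.6337, -0.0834, 0.1303]
ee_rot: [-0.001, 0.7, 0.714, -0.001]
wrist_force: [0.2, -0.6, 0.3]
width: 0.0439
finger_force: 0.0
time: 28.9
ee_pos: [0.5194, -0.2351, 0.2216]
ee_rot: [0.001, 0.7, 0.714, 0.0]
wrist_force: [-0.0, -0.7, -0.5]
width: 0.044
finger_force: 0.0
[ 0.5196 -0.2349  0.2212] [[-0.02, 1.0, 0.002], [1.0, 0.02, -0.001], [-0.001, 0.002, -1.0]]
36000
[-0.63  0.42  1.39  0.    1.33 -0.65]
scene 446 [ 0.6158 -0.1271  0.0609] [ 0.6481 -0.0661  0.1   ] tip 25 0.0071
wrist 3762 [ 0.6213 -0.1248  0.0688] [ 0.6464 -0.0693  0.0967] tip 0 
top 324 [ 0.6217 -0.1248  0.0713] [ 0.6468 -0.0673  0.0987] tip 57 0.0064
```

View pics/q_scene.png

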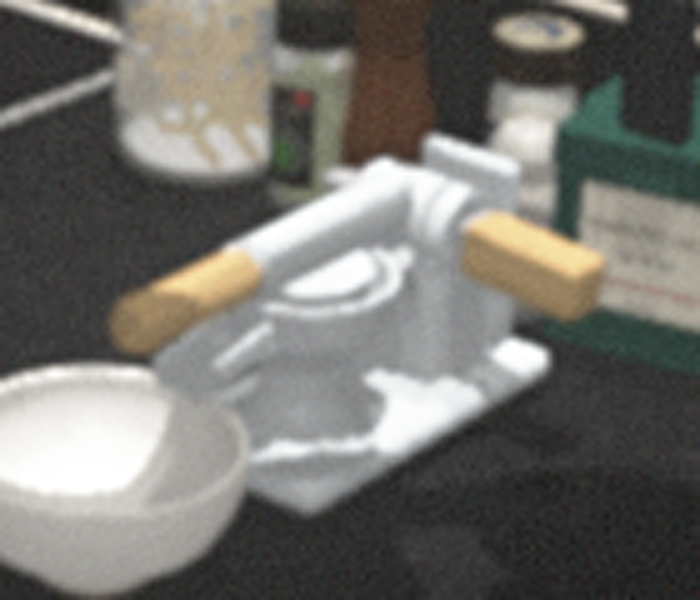

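The pin's square handle stands flush against the near ear at (480,240) and the lever is level at (290,250). Next I turn the tool to face the lever handle, pitched forward 45°.

```bash
python3 -m inch '0 0 0 -20 0 0 0.1745;0 0 0 -20 0 0 0.1745;0 0 0 0 0 0 0.1745;0 0 0 0 0 0 0.1745;0 0 0 0 0 0 0.1745;0 0 0 0 0 0 0.1745;0 0 0 0 0 0 0.1745;0 0 0 0 0 0 0.1745' 8;python3 -m inch '0.55 0 0 0 0 0 0.1745;0.55 -40 -50 0 0 0 0;0.55 -45 -55 0 0 0 0;0.55 -30 -50 0 0 0 0;0.55 0 -33 0 0 0 0;0.55 0 0 0 0 0 0;0.55 0 0 0 0 0 0;0.55 0 0 0 0 0 0';python3 -m inch '0.55 0 0 0 0 0.157 0;0.55 0 0 0 0 0.157 0;0.55 0 0 0 0 0.157 0;0.55 0 0 0 0 0.157 0;0.55 0 0 0 0 0.157 0;0.55 0 0 0 0 0 0;0.55 0 0 0 0 0 0;0.55 0 0 0 0 0 0'
cat > m11.py <<'E'
from h import *
R,p=tool();print(R.round(3).tolist(),p.round(4),arm.get_obs()['qpos'].round(2))
H=np.array([.634,-.0398,.085]);ex=np.array([1,.021,0])
def G(th):
    a=np.radians(174.8-th);return H+.1657*(np.cos(a)*ex+np.array([0,0,np.sin(a)]))
T=G(0)+R[:,2]*.013
print('G0',G(0),'TCP target',T.round(4),'tool shift',(R.T@(T-p)*1e3).round(1))
ths=np.linspace(0,100,25)
for a,b in zip(ths,ths[1:]): print(b.round(1),(R.T@(G(b)-G(a))*1e3).round(1))
# lever handle as seen now by top and scene
pic,d,X,M,ci=view('scene');z=X[...,2]
P=X[(X[...,0]>.44)&(X[...,0]<.51)&(abs(X[...,1]+.043)<.014)&(z>.075)&(z<.125)]
print(len(P),P.min(0).round(4),P.max(0).round(4),P.mean(0).round(4))
E
python3 m11.py
```

```text
time: 30.1
ee_pos: [0.5192, -0.2347, 0.2602]
ee_rot: [-0.0, 0.996, 0.095, -0.0]
wrist_force: [-0.7, -0.5, 0.5]
width: 0.088
finger_force: 0.0
time: 31.1
ee_pos: [0.4067, -0.0577, 0.2602]
ee_rot: [-0.0, 1.0, 0.01, -0.0]
wrist_force: [0.5, -0.0, 0.1]
width: 0.0396
finger_force: 0.0
time: 32.1
ee_pos: [0.4069, -0.0571, 0.2608]
ee_rot: [-0.004, 0.924, 0.01, 0.382]
wrist_force: [0.6, 0.8, 0.1]
width: 0.0394
finger_force: 0.0
[[0.708, 0.021, 0.706], [0.015, -1.0, 0.015], [0.706, 0.0, -0.708]] [ 0.4069 -0.0571  0.2608] [-0.76 -0.34  2.28  0.8   0.77  0.32]
G0 [ 0.46898196 -0.04326538  0.10001782] TCP target [ 0.4782 -0.0431  0.0908] tool shift [-69.3 -12.6 170.9]
4.2 [ 9.5  0.  -7.4]
8.3 [10.   0.  -6.7]
12.5 [10.5  0.  -5.9]
16.7 [10.9  0.  -5.2]
20.8 [11.2  0.  -4.3]
25.0 [11.5  0.  -3.5]
29.2 [11.7  0.  -2.7]
33.3 [11.9  0.  -1.8]
37.5 [12.   0.  -0.9]
41.7 [12.   0.  -0.1]
45.8 [12.   0.   0.8]
50.0 [11.9  0.   1.7]
54.2 [11.8  0.   2.5]
58.3 [11.6 -0.   3.4]
62.5 [11.3 -0.   4.2]
66.7 [10.9 -0.   5. ]
70.8 [10.6 -0.   5.8]
75.0 [10.1 -0.   6.6]
79.2 [ 9.6 -0.   7.3]
83.3 [ 9. -0.  8.]
87.5 [ 8.4 -0.   8.6]
91.7 [ 7.8 -0.   9.2]
95.8 [ 7.1 -0.   9.7]
100.0 [ 6.4 -0.  10.2]
323 [ 0.4493 -0.0569  0.0751] [ 0.5093 -0.0337  0.1122] [ 0.4769 -0.0497  0.1019]
```

```bash
python3 -m inch '0.55 -5 -3 15 0 0 0;0.55 -12 -3 22 0 0 0;0.55 -14 -3 22 0 0 0;0.55 -14 -3 22 0 0 0;0.55 -14 -0.6 20 0 0 0;0.55 -10.3 0 9 0 0 0;0.55 0 0 0 0 0 0;0.55 0 0 0 0 0 0'; python3 m11.py | head -2
```

```text
time: 33.15
ee_pos: [0.4353, -0.0438, 0.1341]
ee_rot: [-0.004, 0.924, 0.01, 0.383]
wrist_force: [0.9, -0.4, 0.7]
width: 0.0396
finger_force: 0.0
[[0.707, 0.021, 0.707], [0.015, -1.0, 0.015], [0.707, 0.0, -0.707]] [ 0.4353 -0.0438  0.1341] [-0.64  0.03  2.42  1.52  0.45 -0.45]
G0 [ 0.46898196 -0.04326538  0.10001782] TCP target [ 0.4782 -0.0431  0.0908] tool shift [-0.3  0.2 60.9]
```

```bash
python3 -m inch '0.55 0 0 10 0 0 0;0.55 0 0 12 0 0 0;0.55 0 0 12 0 0 0;0.55 0 0 12 0 0 0;0.55 0 0 10 0 0 0;0.55 0 0 5 0 0 0;0.8 0 0 0 0 0 0;0.8 0 0 0 0 0 0' 8;python3 -m inch '1 0 0 0 0 0 0;1 0 0 0 0 0 0;1 0 0 0 0 0 0;1 0 0 0 0 0 0;1 0 0 0 0 0 0;1 0 0 0 0 0 0;1 0 0 0 0 0 0;1 0 0 0 0 0 0';python3 m11.py | head -2
```

```text
time: 34.2
ee_pos: [0.478, -0.0429, 0.0908]
ee_rot: [-0.004, 0.924, 0.009, 0.383]
wrist_force: [0.0, -0.6, 1.0]
width: 0.0218
finger_force: 6.0
time: 35.2
ee_pos: [0.4779, -0.0429, 0.0903]
ee_rot: [-0.004, 0.924, 0.009, 0.382]
wrist_force: [-3.5, -1.1, 3.0]
width: 0.0216
finger_force: 7.6
[[0.707, 0.02, 0.707], [0.014, -1.0, 0.014], [0.707, -0.0, -0.707]] [ 0.4779 -0.0429  0.0903] [-0.54  0.26  2.34  1.94  0.42 -0.82]
G0 [ 0.46898196 -0.04326538  0.10001782] TCP target [ 0.4782 -0.0431  0.0908] tool shift [ 0.5  0.2 -0.2]Traceback (most recent call last):
  File "m11.py", line 13, in <module>
    print(len(P),P.min(0).round(4),P.max(0).round(4),P.mean(0).round(4))
                 ~~~~~^^^
    return umr_minimum(a, axis, None, out, keepdims, initial, where)
ValueError: zero-size array to reduction operation minimum which has no identity
```

```bash
python3 -m inch '1 9.5 0 -7.4 0 0 0;1 10 0 -6.7 0 0 0;1 10.5 0 -5.9 0 0 0;1 10.9 0 -5.2 0 0 0;1 11.2 0 -4.3 0 0 0;1 11.5 0 -3.5 0 0 0;1 11.7 0 -2.7 0 0 0;1 0 0 0 0 0 0'
cat > m12.py <<'E'
from h import *
R,p=tool();H=np.array([.634,-.0398,.085]);ex=np.array([1,.021,0])
g=p-R[:,2]*.013-H;a=np.degrees(np.arctan2(g[2],g[0]));r=np.hypot(g[0],g[2])
print('theta',174.8-a,'r',r,'q',arm.get_obs()['qpos'].round(2))
G=lambda th:H+.1657*(np.cos(np.radians(174.8-th))*ex+np.array([0,0,np.sin(np.radians(174.8-th))]))
th=174.8-a;c=H+g
for b in np.append(np.arange(th+4.2,100,4.2),100): print(b.round(1),(R.T@(G(b)-c)*1e3).round(1));c=G(b)
E
python3 m12.py
```

```text
time: 36.25
ee_pos: [0.5061, -0.0421, 0.1692]
ee_rot: [-0.004, 0.924, 0.01, 0.383]
wrist_force: [-6.7, 0.5, 2.7]
width: 0.0214
finger_force: 7.6
theta 29.076465320108753 r 0.1659071969137901 q [-0.49  0.1   2.2   1.24  0.38 -0.03]
33.3 [12.   0.4 -1.6]
37.5 [12.1  0.  -0.9]
41.7 [12.1  0.  -0. ]
45.9 [12.1  0.   0.8]
50.1 [12.   0.   1.7]
54.3 [11.9  0.   2.6]
58.5 [11.6  0.   3.5]
62.7 [11.4  0.   4.3]
66.9 [11.   0.   5.1]
71.1 [10.6  0.   5.9]
75.3 [10.1  0.   6.7]
79.5 [9.6 0.  7.4]
83.7 [9.1 0.  8.1]
87.9 [8.4 0.  8.7]
92.1 [7.8 0.  9.3]
96.3 [ 7.1 -0.   9.9]
100.0 [ 5.7 -0.   9.2]
```

Tracking well.

```bash
python3 -m inch '1 12 0 -1.6 0 0 0;1 12.1 0 -0.9 0 0 0;1 12.1 0 0 0 0 0;1 12.1 0 0.8 0 0 0;1 12 0 1.7 0 0 0;1 11.9 0 2.6 0 0 0;1 11.6 0 3.5 0 0 0;1 0 0 0 0 0 0';python3 m12.py
```

```text
time: 37.25
ee_pos: [0.5699, -0.0409, 0.2238]
ee_rot: [-0.004, 0.924, 0.01, 0.382]
wrist_force: [-2.8, -0.4, 3.3]
width: 0.0204
finger_force: 7.9
theta 58.44745006835893 r 0.16517145553102935 q [-0.41  0.13  1.98  0.81  0.42  0.49]
62.6 [11.5  0.3  3.8]
66.8 [11.  -0.   5.1]
71.0 [10.6 -0.   5.9]
75.2 [10.1 -0.   6.7]
79.4 [ 9.6 -0.   7.4]
83.6 [ 9.1 -0.   8.1]
87.8 [ 8.4 -0.   8.7]
92.0 [ 7.8 -0.   9.3]
96.2 [ 7.1 -0.   9.9]
100.0 [ 5.7 -0.   9.2]
```

```bash
python3 -m inch '1 11.5 0 3.8 0 0 0;1 11 0 5.1 0 0 0;1 10.6 0 5.9 0 0 0;1 10.1 0 6.7 0 0 0;1 9.6 0 7.4 0 0 0;1 9.1 0 8.1 0 0 0;1 8.4 0 8.7 0 0 0;1 0 0 0 0 0 0';python3 m12.py
```

```text
time: 38.25
ee_pos: [0.6526, -0.0396, 0.2422]
ee_rot: [-0.003, 0.923, 0.009, 0.384]
wrist_force: [-0.3, 0.5, 5.9]
width: 0.0204
finger_force: 7.9
theta 88.0245296039245 r 0.16661115987842404 q [-0.34  0.28  1.73  0.61  0.44  0.75]
92.2 [ 7.1 -0.2 10. ]
96.4 [ 7.  -0.   9.9]
100.0 [ 5.4 -0.   8.8]
```

```bash
python3 -m inch '1 7.1 0 10 0 0 0;1 7 0 9.9 0 0 0;1 3 0 4.6 0 0 0;1 2.4 0 4.2 0 0 0;1 0 0 0 0 0 0;1 0 0 0 0 0 0;1 0 0 0 0 0 0;1 0 0 0 0 0 0';python3 m12.py
```

```text
time: 39.25
ee_pos: [0.6866, -0.0391, 0.2366]
ee_rot: [-0.003, 0.923, 0.009, 0.385]
wrist_force: [2.4, 0.3, 8.1]
width: 0.0204
finger_force: 7.8
theta 99.89594268649228 r 0.16652909327442925 q [-0.31  0.36  1.64  0.57  0.44  0.81]
100.0 [-0.6 -0.4  0.7]
```

```bash
python3 -m inch '1 2 0 3.7 0 0 0;1 1 0 1.5 0 0 0;1 0 0 0 0 0 0;0.8 0 0 0 0 0 0;0.6 0 0 0 0 0 0;0.5 0 0 0 0 0 0;0.5 0 0 0 0 0 0;0.5 0 0 0 0 0 0'; python3 m12.py | head -1; python3 -m inch '0.5 0 0 0 0 0 0;0.5 0 0 0 0 0 0;0.5 0 0 -10 0 0 0;0.5 0 0 -20 0 0 0;0.5 0 0 -40 0 0 0;0.5 0 0 -50 0 0 0;0.5 0 0 -30 0 0 0;0.5 0 0 0 0 0 0'
cat > m13.py <<'E'
from h import *
R,p=tool();print(p)
out=[]
for n in('scene','top'):
    pic,d,X,M,ci=view(n);z=X[...,2]
    P=X[(d>0)&(abs(X[...,1]+.04)<.03)&(X[...,0]>.6)&(X[...,0]<.72)&(z>.13)&(z<.30)]
    print(n,len(P),P.min(0).round(3),P.max(0).round(3))
    if n=='scene':
        for zz in np.arange(.13,.28,.02):
            Q=P[abs(P[:,2]-zz)<.01]
            if len(Q):print(zz.round(2),Q.mean(0).round(4))
    Q=X[(X[...,1]<-.066)&(X[...,1]>-.15)&(abs(X[...,0]-.634)<.016)&(z>.065)&(z<.105)];print('pin handle',len(Q),Q.min(0).round(4),Q.max(0).round(4))
    out.append(cv2.resize(pic[90:310,260:460],None,fx=2,fy=2))
cv2.imwrite('pics/fin.png',np.hstack(out))
E
python3 m13.py
```

```text
time: 40.25
ee_pos: [0.6914, -0.0386, 0.2328]
ee_rot: [-0.004, 0.924, 0.009, 0.382]
wrist_force: [-0.0, 0.1, -0.3]
width: 0.0439
finger_force: 0.0
theta 101.87197618960695 r 0.1641944266003727 q [-0.31  0.37  1.63  0.56  0.44  0.82]
time: 41.25
ee_pos: [0.5849, -0.0409, 0.3416]
ee_rot: [-0.003, 0.923, 0.009, 0.384]
wrist_force: [0.4, 0.6, -1.3]
width: 0.0442
finger_force: 0.0
[ 0.58493683 -0.04087617  0.34160486]
scene 925 [ 0.627 -0.068  0.13 ] [ 0.693 -0.017  0.261]
0.13 [ 0.6438 -0.0483  0.1355]
0.15 [ 0.6362 -0.0512  0.1516]
0.17 [ 0.6413 -0.0494  0.1703]
0.19 [ 0.66   -0.0448  0.1876]
0.21 [ 0.6695 -0.0457  0.2099]
0.23 [ 0.6739 -0.0456  0.2298]
0.25 [ 0.6784 -0.0449  0.2502]
0.27 [ 0.6776 -0.047   0.2607]
pin handle 411 [ 0.6181 -0.1277  0.0662] [ 0.6468 -0.0661  0.1006]
top 689 [ 0.63  -0.064  0.151] [ 0.696 -0.015  0.264]
pin handle 69 [ 0.6245 -0.1222  0.0801] [ 0.6482 -0.0661  0.0996]
```

View pics/fin.png

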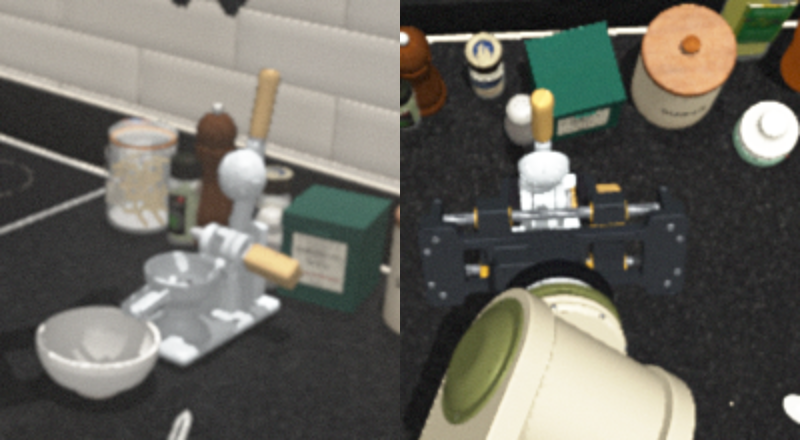

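The lever leans back about 12° on its stop at (255,110 left half), the pin is home at (270,262), and the bowl is where it was. The gripper is clear, so I hand the job in.

```bash
python3 -c "
from rig import arm;print(arm.close_job())"
```

```text
the job is handed in; nothing more can be done
None
```

The lever is back on the stand and pinned, with the pin's handle against the ear; it leans open on its stop, the bowl was left untouched, and the job is handed in at about 41 s (the verdict was not reported back).

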